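Shut and bolt the seedling growth case

ROBOT

A 6-joint arm with a two-finger parallel gripper is mounted at the origin on the work surface. World frame = base frame: x ahead of the robot, y to its left, z up, the work surface at z = 0. Lengths are in m, angles in rad, forces in N, time in s.
With the tool pointing down it reaches from about 0.275 to 0.85 m from the base axis. Payload 19 kg.
Tool frame: the origin (TCP) lies midway between the tips of the shut fingers; the grasp point (between the pads) lies behind it (arm.grip_depth is the z of the grasp point in the tool frame, in m); z points along the fingers, y is the line along which they close (so a half turn about z gives the same grasp; the last joint's range is limited). The gripper opens to 85 mm and grips with 20 to 120 N. Pads are 22 mm wide; open, the fingers measure 114 mm over their backs; the gripper's body (76 mm by 85 mm) begins 54 mm behind the grasp point. The pads swing forward as they close: fully open they stand 13 mm farther back than shut.
Start: joints at [-1.43, 0.15, 1.437, -0, 1.554, -0.134], TCP at [0.156, -0.553, 0.203] pointing down, gripper open.
Joint ranges: [-2.8, 2.8], [-0.68, 2.1], [0.12, 2.68], [-1.39, 4.53], [0.16, 2.79], [-2.81, 2.81]. Speed limits (rad/s): [1.89, 1.89, 2.22, 3.01, 3.01, 3.01].

INTERFACE

Orientations are given as a rotation vector (axis times angle).
In Python, from plant import arm, imaging, close_job gives the robot as it stands.
- The arm moves only by the tool send_rows, never from a script. Its argument "motion" is a list of rows, each an object of numbers: "x", "y", "z": the shift along the tool's x, y, z in mm; "ax", "ay", "az": the turn, a rotation vector about the tool's x, y, z in rad. A call has 1 to 10 rows; each row shifts and turns the commanded pose from where the row before left it, along the tool's axes as they then stand; what a row does not reach is not made up. A row lasts 1/10 s, in which the tool goes at most 50 mm and 8.59 degrees, less where a joint would pass 70% of its speed; a pose out of reach is approached as far as the arm can. A call with a gripper value outside its range is refused whole. "claw" is the opening, from 0 (shut) to 1 (fully open), set as the call begins (left out, the last holds). The fingers move at their own pace and stop on an object; "grip_force" is the grip in N (left out, the last holds). Time passes only in rows, so rows that do not move let the fingers close. It gives the time, the measured TCP pose, the force, the opening and the grip force at its end, in the units of the state.
- arm.read_state(): the state, without advancing time (a new reading comes with each control period).
- imaging.snapshot(name): name is "scene" or "top" or "wrist"; returns the picture (480x640x3 uint8, red, green, blue); there is no depth.
- imaging.camera_info(name): a dict with "fov_y" (degrees; the focal length in pixels is half the picture's height over the tangent of half this angle, whatever the lens; pixels are square), "cx", "cy" (the principal point, pixels), "D" ([k1, k2, p1, p2, k3] as OpenCV has them; the pictures are not rectified), "origin" and "attitude" of the camera in the world; the wrist camera has in their place "tool_from_camera" (4x4, takes a point from camera to tool coordinates, whose origin is the TCP and whose axes are the flange's). Camera axes: x right, y down, z forward; pixel columns grow to the right and rows downward; lengths in m; the calibration is good to about 2 mm. A picture is of the moment at which its call begins: read the wrist's pose just before it. camera_info takes no time and is no camera call.
- close_job(): hands the job in; it is judged then, once.
Trained networks look in the newest picture that a camera, given by its name, has taken for a name from the list of things; names that differ only in an ending like _2 or _b are one class to them, and where a whole thing is asked for, a point or a joint stands for the part that bears it (a point fixed in the world has none). Each returns a list of dicts, best first, with "confidence" (0 to 1); they miss things now and then, are a little off and sometimes report something else, mostly with a low value. They report only what shows in the picture. A call takes as long as a camera call.
- imaging.silhouettes(camera, name): "mask" (480x640 bool, what is visible of it) and "bbox" ([left, top, width, height] in pixels, round what is visible of it).
- imaging.place_of(camera, name): "uv" ([column, row] in pixels: a listed point, or the origin of a listed thing).
The state is a dict: "time_s": time; "joint_pos": joint angles; "joint_vel": joint speeds; "effort": joint torques, N m; "tool_pos": TCP position; "ee_rot": TCP orientation; "wrist_force": force on the tool from outside, world axes, zero at the start; "ft_torque": the same for the moment, N m; "opening": finger opening in m; "finger_force": force on a finger pad.
Only numpy, scipy, OpenCV 4.12 (cv2) and the standard library are available. Lean on these libraries where they do the work, as an engineer would, in place of code of your own. Each camera call takes 0.05 s, during which the arm holds its last target. There are 200 camera calls.

TASK

Shut and bolt the seedling case: first push its ajar clear lid down until it lies flat, then hold the red spring catch well down with one fingertip while the other fingertip pushes the bolt by its blue tab all the way home, away from the robot and through the staple on the lid, keeping the catch down the whole way. Then let the catch spring back up so that it locks the bolt, and take the hand away. Do not raise the lid, and leave the pots and everything else standing on the case and the table where they are.

Things in the scene. Friction and masses are not known exactly. Their poses are not given: they have to be found in the camera images.
- case: White seedling case fixed to the table, 340 (x) x 320 (y) x 100 mm high. Origin: centre of its underside; z up, x from its front (robot's side) to the lid hinge at the back. Its front (x -165 to -18 mm) is a flat deck 100 mm high that carries the bolt and the catch side by side; the planted bay under the lid lies behind. Offsets given in other entries are in this frame.
- lid (a joint): Lid angle (rad): 0 shut flat, positive open; starts ajar at 0.10 to 0.22. Clear panel in a white frame, 186 (x) x 300 (y) x 8 mm, hinged along the far edge of the case (x = 172, z = 104 mm); the free edge faces the robot at x = -14 mm. Stiff hinge: the lid stays where it is left and goes down with 1 to 4 N pushed on its front bar.
- lid_edge (a point): A good point to push: top face of the lid's front bar (34 mm deep in x, 300 mm long in y), 17 mm from the free edge. With the lid shut it is at x = 3, y = 60, z = 108 mm of the case. A steel staple stands on the same bar at x = 8 to 22, y = -49 to -11 mm of the case, its top at z = 132 mm when shut: push clear of it.
- bolt (a joint): Travel of the bolt (m) along the case's +x: 0 fully back, 0.044 fully home at its stop; starts at 0 to 0.003. Friction 2 N. Unless the catch is down, the catch's tooth jams the bolt's side teeth at about 0.004 and again at 0.024; beyond 0.038 the catch can rise behind them and lock it home.
- bolt_tab (a point): Centre of the top edge of the bolt's upright blue tab; moves with the bolt. Tab 8 (x) x 26 (y) mm, top 165 mm above the table, on a steel bar whose top is at 120 mm (low guides reach 124 mm). With the bolt fully back it is at x = -115, y = -30 mm of the case. Push the tab's flat face on the robot's side, along the case's +x.
- catch (a joint): Depression of the spring catch (m): 0 up, 0.010 bottomed. It goes straight down; the spring takes about 3 N to start and 8 N at the bottom; from 0.0055 on the bolt is free. It springs back up when let go.
- catch_top (a point): Centre of the top of the catch's red plate, 100 (x) x 26 (y) x 6 mm, at x = -102, y = 30 mm of the case; 144 mm above the table when up, 134 mm when bottomed. Level, parallel to the bolt and 60 mm beside it (centre to centre), so that a fingertip can slide along it while holding it down.
- vial: Bystander: small amber bottle, 24 mm diameter, 50 mm high, standing on the deck near its -y end; origin under its centre.
- dish: Bystander: flat clear dish, 56 mm diameter, 14 mm high, on the deck near its +y end; origin under its centre.
- pot_small: Bystander: black pot 84 mm wide, 75 mm high, with a seedling up to about 175 mm, on the table beside the case; origin under its centre.
- pot_large: Bystander: black pot 104 mm wide, 95 mm high, with a plant up to about 210 mm, on the table beside the case; origin under its centre.
- pocket_scope: Bystander: grey hand-held microscope standing upright on the table beside the case, 42 mm diameter, 98 mm high; origin under its centre.
- marker: Bystander: white pen with a blue cap lying on the table beside the case, 135 mm long, 14 mm thick; origin under its middle.

How it is judged:
On the way, in this order (a step that is already met when the one before it is completed fails the run):
1. the lid is pushed shut while the bolt is still back (value of joint lid below 0.02 rad and value of joint bolt below 0.007 m), for 0.1 s.
2. the catch is pressed down, the bolt still back (value of joint catch above 0.005 m and value of joint bolt below 0.012 m and value of joint lid below 0.03 rad), for 0.05 s.
3. the bolt is slid fully home with the catch still held down (value of joint bolt above 0.04 m and value of joint catch above 0.005 m and value of joint lid below 0.03 rad), for 0.1 s.
At the end, for the whole second after the job is handed in: The lid is flat (within 0.02 rad), the bolt is home (beyond 37 of its 44 mm) and at rest, the catch is fully up again (within 2 mm) and every bystander is within 20 mm of where it began (value of joint lid below 0.02 rad and value of joint bolt above 0.037 m and value of joint catch below 0.002 m and velocity of joint bolt between -0.005 and 0.005 m/s and distance of each of vial, dish, pot_small, pot_large, pocket_scope, marker from where it was at the start of the episode below 0.02 m); the robot touches nothing.
It fails at once if the catch is let up while the bolt is part way (value of joint bolt between 0.01 and 0.035 m and value of joint catch below 0.003 m).
It fails at once if the lid is raised instead of pushed down (value of joint lid above 0.3 rad).
It fails at once if a bystander is moved, tipped or lifted (distance of any of vial, dish, pot_small, pot_large, pocket_scope, marker from where it was at the start of the episode above 0.025 m or angle between any of vial, dish, pot_small, pot_large, pocket_scope, marker's own z axis and vertical above 0.5 rad).
It also fails if it takes over 48 s, if anything falls off the work surface, if the arm or the gripper's body presses on something with over 40 N, if the wrist force passes 120 N, or if a joint passes its speed limit or range.

## Working session

There is one attempt and no reset: what is moved stays moved. The work goes in short steps, Python scripts to look and compute and a tool call to move; the robot and the scene stay as the last step left them, time stands still between calls to the robot, and variables do not carry over. Pictures are saved under pics/ and viewed, at most 10 in all, crops included, and the job is handed in when it is done.

Besides the shell and the picture viewer there is one more tool, called after "Emit:" in YAML: its name, and indented under it one key for each argument. send_rows: Moves the arm, as the interface text tells. Its arguments: {"type":"object","properties":{"motion":{"type":"array"},"claw":{"type":"number"},"grip_force":{"type":"number"}},"required":["motion"]}

```bash
mkdir -p pics; cat > h.py <<'E'
import numpy as np, cv2
from scipy.spatial.transform import Rotation as R
from plant import arm, imaging, close_job
def ray(cam,uv):
    i=imaging.camera_info(cam); f=240/np.tan(np.radians(i['fov_y'])/2)
    K=np.array([[f,0,i['cx']],[0,f,i['cy']],[0,0,1]])
    p=cv2.undistortPoints(np.array([[uv]],float),K,np.array(i['D'],float))[0,0]
    d=np.array([p[0],p[1],1.])
    if 'origin' in i:
        A=np.array(i['attitude'],float); A=A if A.shape==(3,3) else R.from_rotvec(A).as_matrix()
        return np.array(i['origin']),A@d
    s=arm.read_state(); T=np.array(i['tool_from_camera']); Rt=R.from_rotvec(s['ee_rot']).as_matrix()
    return np.array(s['tool_pos'])+Rt@T[:3,3],Rt@T[:3,:3]@d
def at(cam,uv,z):
    o,d=ray(cam,uv); return o+d*(z-o[2])/d[2]
E
python3 - <<'E'
from h import *
for c in('scene','top'):
    im=imaging.snapshot(c); cv2.imwrite(f'pics/{c}1.png',im[:,:,::-1])
    i=imaging.camera_info(c);print(c,i)
    for n,z in (('case',0),('bolt_tab',.165),('catch_top',.144),('lid_edge',.13),('vial',.1),('dish',.1),('pot_small',0),('pot_large',0),('pocket_scope',0),('marker',0)):
        for r in imaging.place_of(c,n)[:2]: print(n,round(r['confidence'],2),np.round(r['uv'],1),np.round(at(c,r['uv'],z),4))
s=arm.read_state();print(s, arm.grip_depth)
E
```

```text
scene {'fov_y': 49.38565883848417, 'cx': 317.3943609079291, 'cy': 238.88225960478255, 'D': array([-0.11863487,  0.        ,  0.        ,  0.        ,  0.        ]), 'origin': array([ 1.15505162, -0.10180159,  0.87367516]), 'attitude': array([-2.03069848, -1.5805842 ,  0.55543558])}
case 0.92 [254.7 279.9] [ 0.5637 -0.0954  0.    ]
bolt_tab 0.96 [246.5 184.5] [ 0.4598 -0.0753  0.165 ]
catch_top 0.61 [276.6 200.7] [ 0.4956 -0.0261  0.144 ]
lid_edge 0.85 [284.9 249.8] [ 0.6019 -0.0331  0.13  ]
vial 0.63 [204.4 207.5] [ 0.4369 -0.1645  0.1   ]
dish 0.68 [320.7 214.4] [0.5129 0.0548 0.1   ]
dish 0.28 [389.7 231.8] [0.5877 0.1709 0.1   ]
pot_small 0.56 [383.2 280.1] [0.6283 0.1537 0.    ]
pot_large 0.84 [387.4 230.4] [0.5095 0.2026 0.    ]
pot_large 0.31 [276.3 200.1] [ 0.3635 -0.0115  0.    ]
pocket_scope 0.71 [148.5 265.2] [ 0.4734 -0.3046  0.    ]
marker 0.55 [164.3 210.9] [ 0.3307 -0.2624  0.    ]
top {'fov_y': 46.44016123171113, 'cx': 319.62676783149027, 'cy': 242.32458146379776, 'D': array([0.02695081, 0.        , 0.        , 0.        , 0.        ]), 'origin': array([0.36467765, 0.0
[... 721 characters left out ...]
nt_pos': array([-1.42998865e+00,  1.50455999e-01,  1.43738584e+00, -4.03083162e-05,
        1.55381998e+00, -1.33987119e-01]), 'joint_vel': array([-2.35709176e-04,  9.78516618e-04,  3.11076776e-04,  4.62117285e-04,
       -1.68177688e-04, -2.17934579e-05]), 'effort': array([-1.97435860e-03, -7.12813354e+01, -5.71057749e+01, -3.34099359e-04,
        1.24297283e-03, -2.91341632e-05]), 'tool_pos': array([ 0.15599489, -0.55339587,  0.20279869]), 'ee_rot': array([-3.11191719e+00, -4.30281444e-01,  6.36757132e-05]), 'wrist_force': array([-0.66946672, -0.74588395, -0.77072779]), 'ft_torque': array([ 0.02290236, -0.05414493,  0.06412162]), 'finger_force': 0.0, 'opening': 0.08564505108370327} -0.0187
```

View pictures.

View pics/scene1.png

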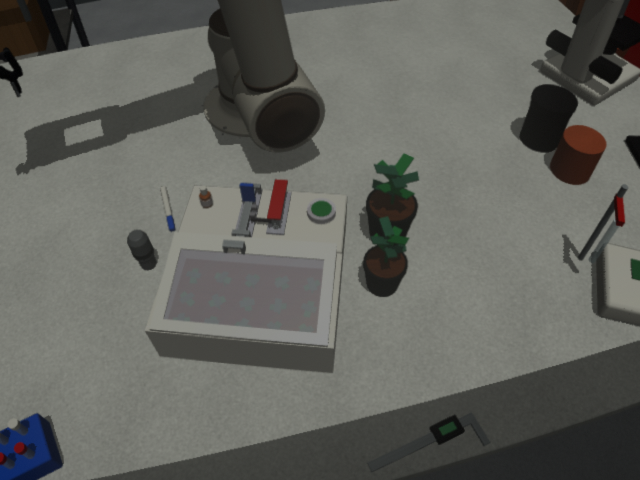

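View pics/top1.png

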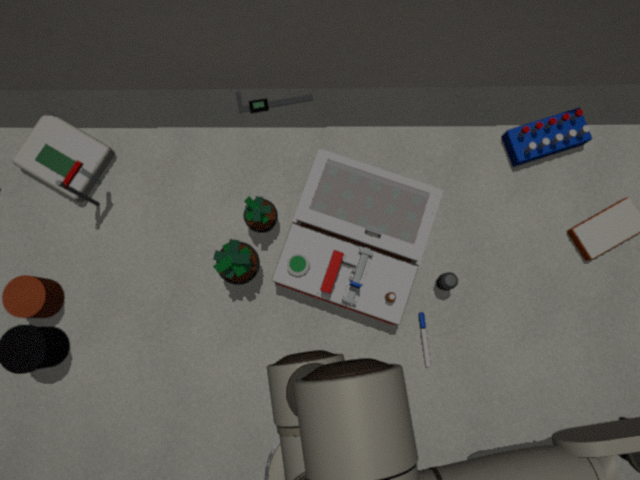

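The scene picture shows the lid ajar, with the red catch at (277,200), the blue tab at (247,190), the dish at +y and the vial at -y. The top picture shows the case turned about -18°, with the catch at (332,272) and the tab at (357,283). Next I'll work out the yaw and plan the hover.

```bash
cat >> h.py <<'E'
def go(pos,yaw,flip=0):
    """tool-frame delta from current measured pose to a tool-down pose with tool x at yaw"""
    s=arm.read_state(); R0=R.from_rotvec(s['ee_rot'])
    y=yaw+np.pi*flip
    R1=R.from_matrix(np.array([[np.cos(y),np.sin(y),0],[np.sin(y),-np.cos(y),0],[0,0,-1]]))
    d=R0.inv().apply(np.array(pos)-s['tool_pos']); t=(R0.inv()*R1).as_rotvec()
    print('from',np.round(s['tool_pos'],4),'shift mm',np.round(d*1000,1),'turn',np.round(t,4)); return d,t
E
python3 - <<'E'
from h import *
im=cv2.imread('pics/top1.png'); 
from scipy.optimize import least_squares
hsv=cv2.cvtColor(im,cv2.COLOR_BGR2HSV)
m=((hsv[...,0]<8)|(hsv[...,0]>172))&(hsv[...,1]>150)&(hsv[...,2]>70)
m[:230]=0;m[310:]=0;m[:,:300]=0;m[:,380:]=0
c=np.argwhere(m)[:,::-1].astype(np.float32); r=cv2.minAreaRect(c); print(r)
P=np.array([at('top',p,.144) for p in cv2.boxPoints(r)]);print(np.round(P,4),np.round(P.mean(0),4))
for k in range(4): d=P[(k+1)%4]-P[k];print(np.hypot(*d[:2]),np.degrees(np.arctan2(d[1],d[0])))
print('front corners',at('top',(275,285),.1),at('top',(399,325),.1))
print(imaging.camera_info('wrist'))
go((.50,-.05,.36),-.32); go((.50,-.05,.36),-.32,1)
E
```

```text
((333.7666015625, 276.80230712890625), (47.429595947265625, 50.85506820678711), 19.23067283630371)
[[ 0.4373  0.0439  0.144 ]
 [ 0.5475  0.0048  0.144 ]
 [ 0.5104 -0.0978  0.144 ]
 [ 0.4011 -0.0576  0.144 ]] [ 0.4741 -0.0267  0.144 ]
0.11692214822557377 -19.533467428213747
0.1091096351297672 -109.89643069186202
0.11641722900791084 159.78520064139002
0.10772325177005998 70.37183448930625
front corners [0.45922923 0.11123817 0.1       ] [ 0.36349317 -0.178719    0.1       ]
{'fov_y': 62.538702990457104, 'cx': 313.34568896574257, 'cy': 237.213146623858, 'D': array([-0.07245742,  0.        ,  0.        ,  0.        ,  0.        ]), 'tool_from_camera': array([[-1.71148201e-04, -9.62549345e-01, -2.71106492e-01,
         6.82458031e-02],
       [ 9.99999276e-01,  1.58265274e-04, -1.19320718e-03,
         7.88344270e-05],
       [ 1.19142753e-03, -2.71106500e-01,  9.62548620e-01,
        -1.71487306e-01],
       [ 0.00000000e+00,  0.00000000e+00,  0.00000000e+00,
         1.00000000e+00]])}
from [ 0.156  -0.5534  0.2028] shift mm [ 467.7 -391.2 -157.2] turn [-1.000e-04  1.000e-04  5.948e-01]
from [ 0.156  -0.5534  0.2028] shift mm [ 467.7 -391.2 -157.2] turn [-1.0000e-04 -1.0000e-04 -2.5468e+00]
```

Emit:
send_rows:
  motion:
    - {"z":-45}
    - {"z":-45}
    - {"z":-45,"x":10,"y":-8}
    - {"z":-22,"x":32,"y":-28}
    - {"x":32,"y":-28}
    - {"x":32,"y":-28}
    - {"x":32,"y":-28}
    - {"x":32,"y":-28}
    - {"x":32,"y":-28}
    - {"x":32,"y":-28}
  claw: 0.53

```text
invalid input
```

Emit:
send_rows:
  motion:
    - {"x":35,"y":-28}
    - {"x":35,"y":-28}
    - {"x":35,"y":-28}
    - {"x":35,"y":-28}
    - {"x":35,"y":-28}
    - {"x":30,"y":-25}
    - {"az":0.15}
    - {"az":0.15}
    - {"az":0.15}
    - {"az":0.145}

```text
invalid input
```

```bash
python3 - <<'E'
from h import *
s=arm.read_state();print(s['time_s'],s['tool_pos'],s['ee_rot'],s['opening'])
im=imaging.snapshot('wrist'); cv2.imwrite('pics/w1.png',im[:,:,::-1])
for n,z in (('bolt_tab',.165),('catch_top',.144),('lid_edge',.13),('vial',.1),('dish',.1)):
    for r in imaging.place_of('wrist',n)[:2]: print(n,round(r['confidence'],2),np.round(r['uv'],1),np.round(at('wrist',r['uv'],z),4))
go((.50,-.05,.36),-.32)
E
```

```text
1.1 [ 0.15599489 -0.55339587  0.20279869] [-3.11191719e+00 -4.30281444e-01  6.36757132e-05] 0.08564505108370327
from [ 0.156  -0.5534  0.2028] shift mm [ 467.7 -391.2 -157.2] turn [-1.000e-04  0.000e+00  5.948e-01]
```

View pics/w1.png

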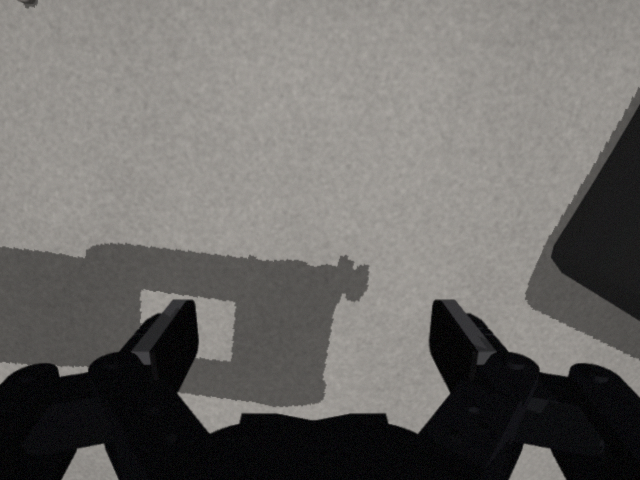

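The moves were refused, and the wrist picture shows only bare table and the open fingers. The rows probably need all six keys.

Emit:
send_rows:
  motion:
    - {"x":0,"y":0,"z":-45,"ax":0,"ay":0,"az":0}
    - {"x":0,"y":0,"z":-45,"ax":0,"ay":0,"az":0}
    - {"x":10,"y":-8,"z":-45,"ax":0,"ay":0,"az":0}
    - {"x":32,"y":-28,"z":-22,"ax":0,"ay":0,"az":0}
    - {"x":32,"y":-28,"z":0,"ax":0,"ay":0,"az":0}
    - {"x":32,"y":-28,"z":0,"ax":0,"ay":0,"az":0}
    - {"x":32,"y":-28,"z":0,"ax":0,"ay":0,"az":0}
    - {"x":32,"y":-28,"z":0,"ax":0,"ay":0,"az":0}
    - {"x":32,"y":-28,"z":0,"ax":0,"ay":0,"az":0}
    - {"x":32,"y":-28,"z":0,"ax":0,"ay":0,"az":0}
  claw: 0.53

```text
time_s: 2.4
tool_pos: [0.3264, -0.292, 0.36]
ee_rot: [3.112, 0.43, 0.001]
wrist_force: [1.0, -0.6, 0.4]
opening: 0.0456
finger_force: 0.0
```

Emit:
send_rows:
  motion:
    - {"x":35,"y":-28,"z":0,"ax":0,"ay":0,"az":0}
    - {"x":35,"y":-28,"z":0,"ax":0,"ay":0,"az":0}
    - {"x":35,"y":-28,"z":0,"ax":0,"ay":0,"az":0}
    - {"x":35,"y":-28,"z":0,"ax":0,"ay":0,"az":0}
    - {"x":35,"y":-28,"z":0,"ax":0,"ay":0,"az":0}
    - {"x":30,"y":-22,"z":0,"ax":0,"ay":0,"az":0}
    - {"x":0,"y":0,"z":0,"ax":0,"ay":0,"az":0.149}
    - {"x":0,"y":0,"z":0,"ax":0,"ay":0,"az":0.149}
    - {"x":0,"y":0,"z":0,"ax":0,"ay":0,"az":0.149}
    - {"x":0,"y":0,"z":0,"ax":0,"ay":0,"az":0.148}

```text
time_s: 3.4
tool_pos: [0.4793, -0.0819, 0.3598]
ee_rot: [-3.1, 0.51, 0.0]
wrist_force: [-0.1, 0.0, 0.6]
opening: 0.0453
finger_force: 0.0
```

Emit:
send_rows:
  motion:
    - {"x":-60,"y":0,"z":0,"ax":0,"ay":0,"az":0}
    - {"x":-40,"y":0,"z":0,"ax":0,"ay":0,"az":0}
    - {"x":0,"y":0,"z":0,"ax":0,"ay":0,"az":0}

```text
time_s: 3.7
tool_pos: [0.391, -0.0525, 0.3612]
ee_rot: [3.101, -0.5, 0.004]
wrist_force: [0.8, -0.3, -0.3]
opening: 0.0451
finger_force: 0.0
```

```bash
python3 - <<'E'
from h import *
s=arm.read_state();print(s['time_s'],s['tool_pos'],s['ee_rot'],s['opening'])
im=imaging.snapshot('wrist'); cv2.imwrite('pics/w2.png',im[:,:,::-1])
for n,z in (('bolt_tab',.165),('catch_top',.144),('lid_edge',.13),('vial',.1),('dish',.1)):
    for r in imaging.place_of('wrist',n)[:2]: print(n,round(r['confidence'],2),np.round(r['uv'],1),np.round(at('wrist',r['uv'],z),4))
go((.50,-.05,.36),-.32)
E
```

```text
3.7 [ 0.39096148 -0.05253175  0.36123172] [ 3.10116839 -0.50002464  0.00443288] 0.04511845651708438
bolt_tab 0.71 [103.6 156. ] [0.4969 0.1187 0.165 ]
bolt_tab 0.56 [312.7 128.3] [ 0.4573 -0.074   0.165 ]
catch_top 0.58 [249.8 110.5] [ 0.492 -0.023  0.144]
vial 0.97 [391.7 124.8] [ 0.4348 -0.1544  0.1   ]
from [ 0.3944 -0.054   0.3594] shift mm [ 98.9 -37.   -0.7] turn [-0.0001  0.001  -0.0003]
```

View pics/w2.png

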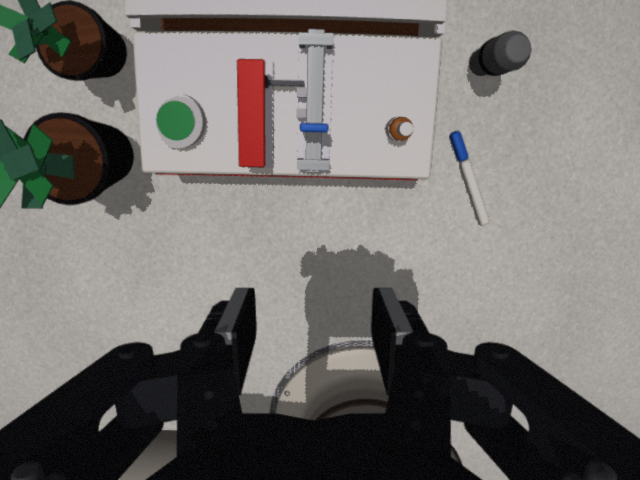

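The wrist view shows the red plate at (251,112), the blue tab at (314,128), the dish at (178,122) and the vial at (401,128). Everything sits square to the tool. The arm was still settling, so I'll re-measure with colour masks.

```bash
cat > m.py <<'E'
from h import *
def measure(fn):
    im=imaging.snapshot('wrist')[:,:,::-1].copy(); cv2.imwrite(fn,im)
    h=cv2.cvtColor(im,cv2.COLOR_BGR2HSV); H,S,V=cv2.split(h)
    red=((H<8)|(H>172))&(S>150)&(V>100); blue=(H>100)&(H<125)&(S>120)&(V>60)
    out={}
    for n,m,z,cx in(('red',red,.144,250),('blue',blue,.165,314)):
        k,l,st,ce=cv2.connectedComponentsWithStats(cv2.morphologyEx(m.astype(np.uint8),cv2.MORPH_OPEN,np.ones((3,3))))
        if n=='blue': js=[j for j in range(1,k) if st[j,2]>st[j,3]*1.5]
        else: js=range(1,k)
        j=max(js,key=lambda j:st[j,4]); pts=np.argwhere(l==j)[:,::-1].astype(np.float32)
        r=cv2.minAreaRect(pts); b=cv2.boxPoints(r); P=np.array([at('wrist',p,z) for p in b]); c=P.mean(0)
        e=P[1]-P[0],P[2]-P[1]; e=max(e,key=lambda v:np.hypot(*v[:2])); L=[np.hypot(*(P[i+1]-P[i])[:2]) for i in(0,1)]
        a=np.degrees(np.arctan2(e[1],e[0])); print(n,st[j],np.round(r[0],1),'c',np.round(c,4),'dir',round(a,1),'L',np.round(L,4)); out[n]=(c,a)
    return out
E
python3 - <<'E'
from m import *
for i in range(2):
    o=measure('pics/w3.png')
s=arm.read_state();print(s['tool_pos'],s['time_s'])
for n,z in (('bolt_tab',.165),('catch_top',.144),('dish',.1),('vial',.1),('lid_edge',.13)):
    for r in imaging.place_of('wrist',n)[:3]: print(n,round(r['confidence'],2),np.round(r['uv'],1),np.round(at('wrist',r['uv'],z),4))
# deck front corners from picture
a,b=at('wrist',(143,172),.1),at('wrist',(429,178),.1);d=a-b;print('deck front',a,b,np.hypot(*d[:2]),np.degrees(np.arctan2(d[1],d[0]))-90)
E
```

```text
red [ 237   62   27  108 2786] [250.  115.5] c [ 0.4863 -0.0212  0.144 ] dir 160.0 L [0.0239 0.098 ]
blue [300 127  27   9 214] [313. 131.] c [ 0.4553 -0.0737  0.165 ] dir -108.4 L [0.0233 0.007 ]
red [ 237   62   27  108 2791] [250.  115.5] c [ 0.4862 -0.0211  0.144 ] dir 160.0 L [0.0239 0.098 ]
blue [300 127  27   8 212] [313.  130.5] c [ 0.4556 -0.0738  0.165 ] dir -108.4 L [0.0233 0.0061]
[ 0.3943174  -0.05389843  0.35939109] 4.1
bolt_tab 0.75 [311.8 128.9] [ 0.4572 -0.0732  0.165 ]
catch_top 0.64 [251.1 116.8] [ 0.4859 -0.0221  0.144 ]
dish 0.72 [181.5 121.8] [0.5082 0.0561 0.1   ]
vial 0.7 [182.8 123.1] [0.5065 0.0553 0.1   ]
vial 0.61 [393.4 129.6] [ 0.4291 -0.1547  0.1   ]
vial 0.31 [106.3  52.3] [0.6    0.1043 0.1   ]
deck front [0.47299599 0.11778377 0.1       ] [ 0.36735249 -0.17821126  0.1       ] 0.31428268721672575 -19.641975071543897
```

```bash
cat >> h.py <<'E'
YAW=-.337; O=np.array([.5726,-.083,0])
def case(x,y,z): return O+np.array([x*np.cos(YAW)-y*np.sin(YAW),x*np.sin(YAW)+y*np.cos(YAW),z])/1.
E
python3 - <<'E'
from h import *
go(case(.003,.06,.18),YAW)
E
```

```text
from [ 0.3939 -0.0538  0.3597] shift mm [182.9 -88.4 179.6] turn [-0.0001  0.0003  0.0168]
```

Emit:
send_rows:
  motion:
    - {"x":30,"y":-15,"z":5,"ax":0,"ay":0,"az":0.0168}
    - {"x":35,"y":-18,"z":10,"ax":0,"ay":0,"az":0}
    - {"x":35,"y":-18,"z":20,"ax":0,"ay":0,"az":0}
    - {"x":35,"y":-18,"z":25,"ax":0,"ay":0,"az":0}
    - {"x":30,"y":-14,"z":30,"ax":0,"ay":0,"az":0}
    - {"x":18,"y":-5,"z":40,"ax":0,"ay":0,"az":0}
    - {"x":0,"y":0,"z":40,"ax":0,"ay":0,"az":0}
    - {"x":0,"y":0,"z":10,"ax":0,"ay":0,"az":0}
    - {"x":0,"y":0,"z":0,"ax":0,"ay":0,"az":0}
    - {"x":0,"y":0,"z":0,"ax":0,"ay":0,"az":0}

```text
time_s: 5.35
tool_pos: [0.5961, -0.0308, 0.1822]
ee_rot: [-3.097, 0.527, -0.004]
wrist_force: [0.4, 1.1, 0.1]
opening: 0.0455
finger_force: 0.0
```

```bash
python3 - <<'E'
from h import *
s=arm.read_state();print(s['time_s'],s['wrist_force'],s['opening'])
go(case(.003,.06,.18),YAW)
im=imaging.snapshot('wrist')[:,:,::-1]; cv2.imwrite('pics/w4.png',im)
E
```

```text
5.35 [0.41488042 1.09801757 0.12439427] 0.045493976646730556
from [ 0.5961 -0.0308  0.1822] shift mm [-1.9 -2.9  2.2] turn [-0.0005 -0.0026 -0.0001]
```

View pics/w4.png

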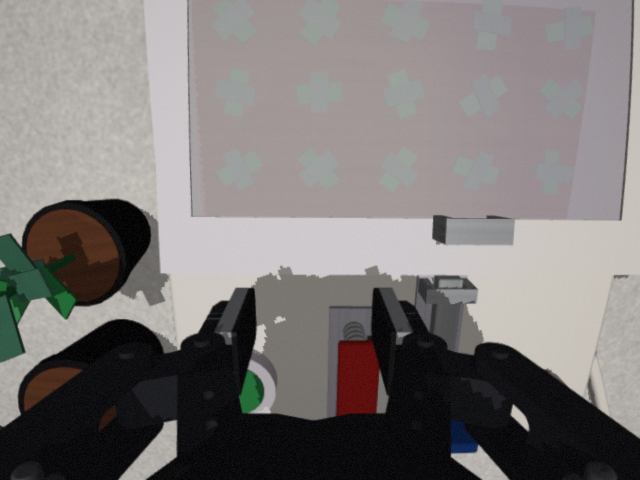

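The lid's bar spans rows 215–275. The finger column projected down to lid height lands at about row 246, mid-bar, and the staple at (473,230) is well to the side. I'll press now.

Emit:
send_rows:
  motion:
    - {"x":0,"y":0,"z":15,"ax":0,"ay":0.0,"az":0}
    - {"x":0,"y":0,"z":10,"ax":0,"ay":0,"az":0}
    - {"x":0,"y":0,"z":10,"ax":0,"ay":0,"az":0}
    - {"x":0,"y":0,"z":8,"ax":0,"ay":0,"az":0}
    - {"x":0,"y":0,"z":8,"ax":0,"ay":0,"az":0}
    - {"x":0,"y":0,"z":8,"ax":0,"ay":0,"az":0}
    - {"x":0,"y":0,"z":6,"ax":0,"ay":0,"az":0}
    - {"x":0,"y":0,"z":4,"ax":0,"ay":0,"az":0}
    - {"x":0,"y":0,"z":0,"ax":0,"ay":0,"az":0}

```text
time_s: 6.3
tool_pos: [0.5954, -0.0306, 0.1103]
ee_rot: [-3.097, 0.527, 0.001]
wrist_force: [-0.8, -0.0, -0.5]
opening: 0.045
finger_force: 0.0
```

Emit:
send_rows:
  motion:
    - {"x":0,"y":0,"z":3,"ax":0,"ay":0,"az":0}
    - {"x":0,"y":0,"z":2,"ax":0,"ay":0,"az":0}
    - {"x":0,"y":0,"z":0,"ax":0,"ay":0,"az":0}

```text
time_s: 6.6
tool_pos: [0.5954, -0.0306, 0.1056]
ee_rot: [-3.097, 0.527, 0.0]
wrist_force: [0.8, 0.8, -0.3]
opening: 0.0452
finger_force: 0.0
```

Emit:
send_rows:
  motion:
    - {"x":0,"y":0,"z":2,"ax":0,"ay":0,"az":0}
    - {"x":0,"y":0,"z":0,"ax":0,"ay":0,"az":0}

```text
time_s: 6.8
tool_pos: [0.5955, -0.0306, 0.1037]
ee_rot: [-3.097, 0.527, 0.0]
wrist_force: [0.7, -0.1, 0.7]
opening: 0.0453
finger_force: 0.0
```

Emit:
send_rows:
  motion:
    - {"x":0,"y":0,"z":1,"ax":0,"ay":0,"az":0}
    - {"x":0,"y":0,"z":1,"ax":0,"ay":0,"az":0}
    - {"x":0,"y":0,"z":0,"ax":0,"ay":0,"az":0}

```text
time_s: 7.1
tool_pos: [0.5955, -0.0306, 0.1017]
ee_rot: [-3.097, 0.527, 0.0]
wrist_force: [0.4, -0.3, -0.4]
opening: 0.0456
finger_force: 0.1
```

```bash
python3 - <<'E'
from h import *
s=arm.read_state();print(s['time_s'],s['tool_pos'],s['wrist_force'],s['opening'])
im=imaging.snapshot('scene')[:,:,::-1]; cv2.imwrite('pics/s2.png',cv2.resize(im[150:400,120:440],None,fx=2.4,fy=2.4,interpolation=2))
E
```

```text
7.1 [ 0.59550988 -0.03055418  0.1017468 ] [ 0.39945877 -0.30301197 -0.41067705] 0.04558494355068426
```

View pics/s2.png

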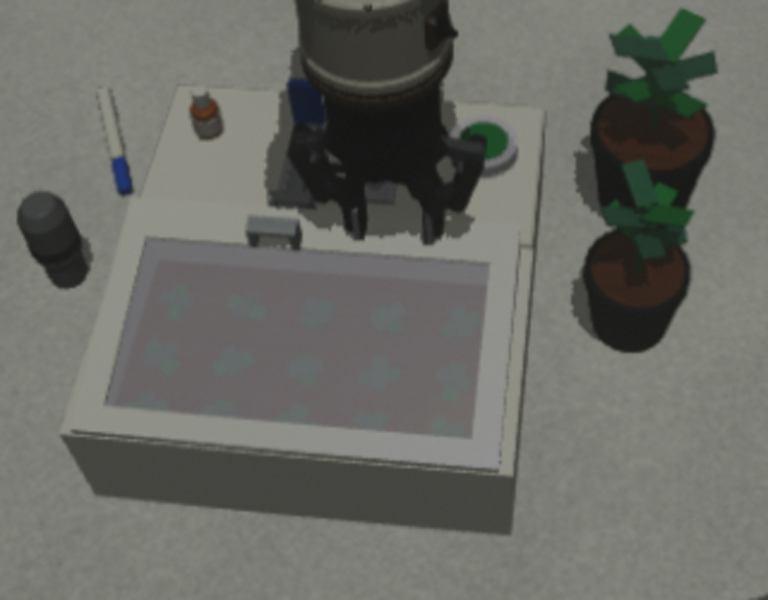

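The fingertips, at (357,235) and (430,238), stand on the front bar, and the lid is almost flat. I'll press on until the stop shows in the force.

Emit:
send_rows:
  motion:
    - {"x":0,"y":0,"z":1,"ax":0,"ay":0,"az":0}
    - {"x":0,"y":0,"z":1,"ax":0,"ay":0,"az":0}
    - {"x":0,"y":0,"z":0,"ax":0,"ay":0,"az":0}

```text
time_s: 7.45
tool_pos: [0.5954, -0.0305, 0.0997]
ee_rot: [-3.097, 0.527, 0.0]
wrist_force: [-0.2, 0.3, -0.2]
opening: 0.0452
finger_force: 0.2
```

Emit:
send_rows:
  motion:
    - {"x":0,"y":0,"z":1,"ax":0,"ay":0,"az":0}
    - {"x":0,"y":0,"z":0,"ax":0,"ay":0,"az":0}

```text
time_s: 7.65
tool_pos: [0.5955, -0.0306, 0.0987]
ee_rot: [-3.097, 0.527, 0.0]
wrist_force: [-0.3, -0.2, 0.9]
opening: 0.0452
finger_force: 0.3
```

Emit:
send_rows:
  motion:
    - {"x":0,"y":0,"z":1,"ax":0,"ay":0,"az":0}
    - {"x":0,"y":0,"z":0,"ax":0,"ay":0,"az":0}

```text
time_s: 7.85
tool_pos: [0.5955, -0.0305, 0.0977]
ee_rot: [-3.097, 0.527, 0.0]
wrist_force: [0.4, 0.9, 0.6]
opening: 0.0455
finger_force: 0.3
```

Emit:
send_rows:
  motion:
    - {"x":0,"y":0,"z":1,"ax":0,"ay":0,"az":0}
    - {"x":0,"y":0,"z":0,"ax":0,"ay":0,"az":0}

```text
time_s: 8.05
tool_pos: [0.5955, -0.0306, 0.0967]
ee_rot: [-3.097, 0.527, 0.0]
wrist_force: [-0.2, -0.2, 1.2]
opening: 0.0454
finger_force: 0.3
```

Emit:
send_rows:
  motion:
    - {"x":0,"y":0,"z":1,"ax":0,"ay":0,"az":0}
    - {"x":0,"y":0,"z":0,"ax":0,"ay":0,"az":0}

```text
time_s: 8.25
tool_pos: [0.5955, -0.0306, 0.0956]
ee_rot: [-3.097, 0.527, 0.0]
wrist_force: [-0.0, -0.2, 0.6]
opening: 0.0453
finger_force: 0.3
```

```bash
cat >> h.py <<'E'
def proj(cam,P):
    i=imaging.camera_info(cam); f=240/np.tan(np.radians(i['fov_y'])/2)
    K=np.array([[f,0,i['cx']],[0,f,i['cy']],[0,0,1]])
    if 'origin' in i: A=R.from_rotvec(i['attitude']).as_matrix(); o=np.array(i['origin'])
    else:
        s=arm.read_state(); T=np.array(i['tool_from_camera']); Rt=R.from_rotvec(s['ee_rot']).as_matrix()
        o=np.array(s['tool_pos'])+Rt@T[:3,3]; A=Rt@T[:3,:3]
    q=(np.array(P)-o)@A
    return cv2.projectPoints(q,np.zeros(3),np.zeros(3),K,np.array(i['D'],float))[0][:,0]
def lidpt(x,y,h,a): # x,y in case (shut), h above the hinge z .104
    r=.172-x; return case(.172-r*np.cos(a)+0*h,y,.104+r*np.sin(a)+h)
E
python3 - <<'E'
from h import *
im=imaging.snapshot('wrist')[:,:,::-1].copy()
for a,c in((0,(0,0,255)),(.05,(0,200,0)),(.1,(255,0,0))):
    for L in ([lidpt(x,y,.004,a) for x,y in((-.014,.15),(-.014,-.15))],[lidpt(x,y,.028,a) for x,y in((.008,-.049),(.008,-.011),(.022,-.011),(.022,-.049))],[lidpt(.02,y,.004,a) for y in (.11,-.13)]):
        cv2.polylines(im,[np.round(proj('wrist',L)).astype(int)],False,c,1)
# tabs
tp=np.round(proj('wrist',[case(-.052,.017,.144),case(-.052,.043,.144)])).astype(int); cv2.polylines(im,[tp],False,(255,0,255),1)
cv2.imwrite('pics/w5.png',im)
print(arm.read_state()['wrist_force'])
E
```

```text
[-0.22117051 -0.37746844  0.31549673]
```

View pics/w5.png

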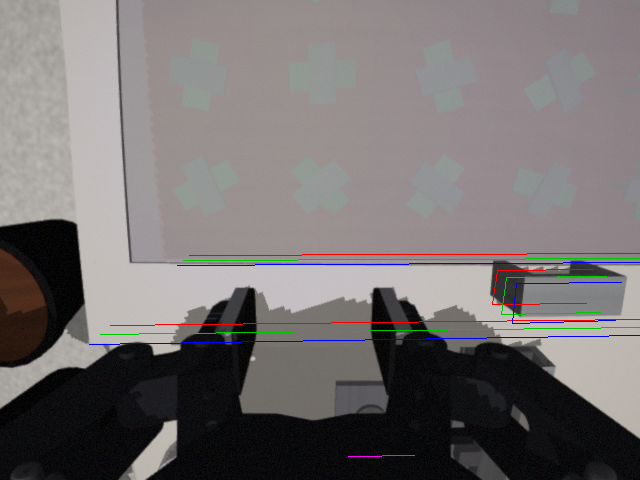

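The overlay shows the lid still up at about 0.1 rad, since the blue lines match the corner at (88,344). The fingertips also sit roughly 30 mm behind the nominal TCP. I'll keep descending and watch the force.

Emit:
send_rows:
  motion:
    - {"x":0,"y":0,"z":2,"ax":0,"ay":0,"az":0}
    - {"x":0,"y":0,"z":2,"ax":0,"ay":0,"az":0}
    - {"x":0,"y":0,"z":2,"ax":0,"ay":0,"az":0}

```text
time_s: 8.6
tool_pos: [0.5955, -0.0306, 0.0896]
ee_rot: [-3.097, 0.527, 0.0]
wrist_force: [-0.9, 0.3, 1.3]
opening: 0.0454
finger_force: 0.7
```

Emit:
send_rows:
  motion:
    - {"x":0,"y":0,"z":2,"ax":0,"ay":0,"az":0}
    - {"x":0,"y":0,"z":2,"ax":0,"ay":0,"az":0}

```text
time_s: 8.8
tool_pos: [0.5955, -0.0306, 0.0856]
ee_rot: [-3.097, 0.527, 0.0]
wrist_force: [-1.2, 0.2, 1.5]
opening: 0.0452
finger_force: 0.7
```

Emit:
send_rows:
  motion:
    - {"x":0,"y":0,"z":2,"ax":0,"ay":0,"az":0}
    - {"x":0,"y":0,"z":1,"ax":0,"ay":0,"az":0}

```text
time_s: 9.0
tool_pos: [0.5955, -0.0305, 0.0826]
ee_rot: [-3.097, 0.527, 0.0]
wrist_force: [-1.0, 0.1, 2.1]
opening: 0.0455
finger_force: 0.7
```

```bash
cat > lid.py <<'E'
from h import *
def lidpic(fn,crop=None):
    im=imaging.snapshot('wrist')[:,:,::-1].copy()
    for a,c in((0,(0,0,255)),(.05,(0,200,0)),(.1,(255,0,0)),(.15,(0,255,255))):
        for L in ([lidpt(x,y,.004,a) for x,y in((-.014,.15),(-.014,-.15))],[lidpt(x,y,.028,a) for x,y in((.008,-.049),(.008,-.011),(.022,-.011),(.022,-.049))],[lidpt(.02,y,.004,a) for y in (.11,-.13)]):
            cv2.polylines(im,[np.round(proj('wrist',L)).astype(int)],False,c,1)
    cv2.imwrite(fn,im)
E
python3 -c "
from lid import *
lidpic('pics/w6.png'); s=arm.read_state(); print(s['tool_pos'],s['wrist_force'],s['opening'])"
```

```text
[ 0.5954217  -0.0305698   0.08248262] [0.41962055 0.22202643 0.61987783] 0.044851563578200006
```

View pics/w6.png

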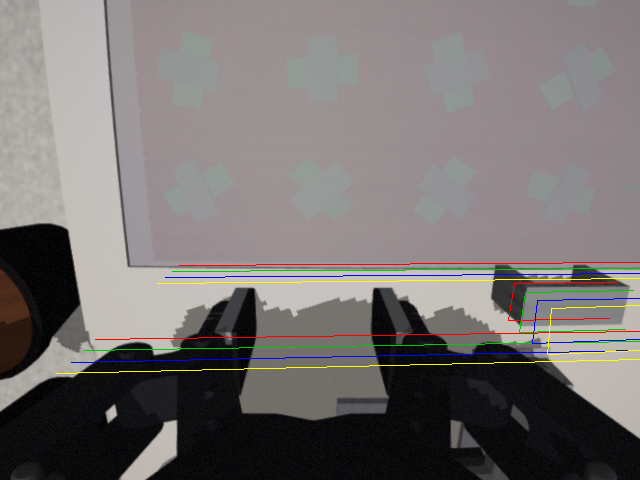

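The lid goes down with the fingers and is now at about 0.03–0.05 rad (inner bar edge at row 265). I'll continue to the stop.

Emit:
send_rows:
  motion:
    - {"x":0,"y":0,"z":2,"ax":0,"ay":0,"az":0}
    - {"x":0,"y":0,"z":2,"ax":0,"ay":0,"az":0}

```text
time_s: 9.25
tool_pos: [0.5955, -0.0306, 0.0787]
ee_rot: [-3.097, 0.527, -0.0]
wrist_force: [-0.9, 0.3, 2.0]
opening: 0.0452
finger_force: 0.7
```

Emit:
send_rows:
  motion:
    - {"x":0,"y":0,"z":1.5,"ax":0,"ay":0,"az":0}
    - {"x":0,"y":0,"z":1,"ax":0,"ay":0,"az":0}

```text
time_s: 9.45
tool_pos: [0.5956, -0.0305, 0.0771]
ee_rot: [-3.097, 0.527, -0.001]
wrist_force: [-9.9, 2.0, 23.1]
opening: 0.0456
finger_force: 11.5
```

Emit:
send_rows:
  motion:
    - {"x":0,"y":0,"z":1,"ax":0,"ay":0,"az":0}
    - {"x":0,"y":0,"z":0.5,"ax":0,"ay":0,"az":0}

```text
time_s: 9.65
tool_pos: [0.5957, -0.0306, 0.077]
ee_rot: [-3.097, 0.527, -0.002]
wrist_force: [-15.5, 3.1, 35.2]
opening: 0.0451
finger_force: 17.4
```

The stop is reached with about 30 N at the lid, which puts the tip at TCP+30.5 mm. Next I'll raise the hand and go over the catch and the tab's back side.

Emit:
send_rows:
  motion:
    - {"x":0,"y":0,"z":-10,"ax":0,"ay":0,"az":0}
    - {"x":0,"y":0,"z":-35,"ax":0,"ay":0,"az":0}
    - {"x":0,"y":0,"z":-35,"ax":0,"ay":0,"az":0}
    - {"x":-25,"y":10,"z":-20,"ax":0,"ay":0,"az":0}
    - {"x":-35,"y":15,"z":0,"ax":0,"ay":0,"az":0}
    - {"x":-35,"y":15,"z":0,"ax":0,"ay":0,"az":0}
    - {"x":-30,"y":15,"z":0,"ax":0,"ay":0,"az":0}
    - {"x":-14,"y":2,"z":0,"ax":0,"ay":0,"az":0}
    - {"x":0,"y":0,"z":0,"ax":0,"ay":0,"az":0}
    - {"x":0,"y":0,"z":0,"ax":0,"ay":0,"az":0}

```text
time_s: 10.65
tool_pos: [0.446, -0.0385, 0.1751]
ee_rot: [-3.097, 0.527, -0.001]
wrist_force: [0.3, 0.3, 0.3]
opening: 0.0455
finger_force: 0.0
```

```bash
python3 - <<'E'
from m import *
go(case(-.135,0,.16),YAW)
im=imaging.snapshot('wrist')[:,:,::-1].copy()
for L,c in (([case(x,y,.144) for x,y in((-.152,.017),(-.152,.043),(-.052,.043),(-.052,.017))],(0,255,0)),([case(x,y,.165) for x,y in((-.119,-.017),(-.119,-.043),(-.111,-.043),(-.111,-.017))],(0,255,255)),
  ([lidpt(x,y,.028,0) for x,y in((.008,-.049),(.008,-.011),(.022,-.011),(.022,-.049))],(0,0,255)),([lidpt(-.014,y,.004,0) for y in(.15,-.15)],(0,0,255))):
    cv2.polylines(im,[np.round(proj('wrist',L)).astype(int)],True,c,1)
cv2.imwrite('pics/w7.png',im); print(arm.read_state()['time_s'])
E
```

```text
from [ 0.446  -0.0385  0.1751] shift mm [-0.9  0.1 15.1] turn [-0.0002 -0.0009 -0.0001]
10.7
```

View pics/w7.png

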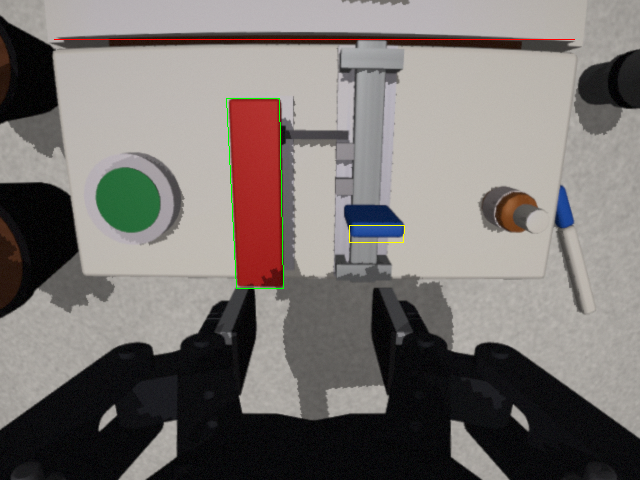

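Registration is good. The red plate matches its green outline, the lid edge matches the shut line, and the bolt is about 2 mm forward (tab at (375,222)). I'll descend behind the tab and onto the catch.

Emit:
send_rows:
  motion:
    - {"x":-0.5,"y":0,"z":20,"ax":0,"ay":0,"az":0}
    - {"x":0,"y":0,"z":15,"ax":0,"ay":0,"az":0}
    - {"x":0,"y":0,"z":12,"ax":0,"ay":0,"az":0}
    - {"x":0,"y":0,"z":8,"ax":0,"ay":0,"az":0}
    - {"x":0,"y":0,"z":0,"ax":0,"ay":0,"az":0}

```text
time_s: 11.2
tool_pos: [0.4449, -0.0381, 0.1189]
ee_rot: [-3.097, 0.527, 0.003]
wrist_force: [0.1, 0.2, 0.2]
opening: 0.045
finger_force: 0.0
```

Emit:
send_rows:
  motion:
    - {"x":0,"y":0,"z":3,"ax":0,"ay":0,"az":0}
    - {"x":0,"y":0,"z":3,"ax":0,"ay":0,"az":0}
    - {"x":0,"y":0,"z":2,"ax":0,"ay":0,"az":0}
    - {"x":0,"y":0,"z":0,"ax":0,"ay":0,"az":0}

```text
time_s: 11.6
tool_pos: [0.4453, -0.0383, 0.112]
ee_rot: [-3.097, 0.527, -0.001]
wrist_force: [0.6, 0.8, 4.1]
opening: 0.0451
finger_force: 1.8
```

The force of 4.1 N means the catch is about 2 mm down, as predicted. I'll press about 6.5 mm more.

Emit:
send_rows:
  motion:
    - {"x":0,"y":0,"z":2,"ax":0,"ay":0,"az":0}
    - {"x":0,"y":0,"z":2,"ax":0,"ay":0,"az":0}
    - {"x":0,"y":0,"z":2,"ax":0,"ay":0,"az":0}
    - {"x":0,"y":0,"z":0.5,"ax":0,"ay":0,"az":0}
    - {"x":0,"y":0,"z":0,"ax":0,"ay":0,"az":0}
    - {"x":0,"y":0,"z":0,"ax":0,"ay":0,"az":0}

```text
time_s: 12.2
tool_pos: [0.4452, -0.0382, 0.1056]
ee_rot: [-3.097, 0.527, -0.001]
wrist_force: [-0.3, 0.9, 6.6]
opening: 0.0453
finger_force: 3.4
```

Emit:
send_rows:
  motion:
    - {"x":0,"y":0,"z":1,"ax":0,"ay":0,"az":0}
    - {"x":3,"y":0,"z":0,"ax":0,"ay":0,"az":0}
    - {"x":3,"y":0,"z":0,"ax":0,"ay":0,"az":0}
    - {"x":3,"y":0,"z":0,"ax":0,"ay":0,"az":0}
    - {"x":3,"y":0,"z":0,"ax":0,"ay":0,"az":0}
    - {"x":0,"y":0,"z":0,"ax":0,"ay":0,"az":0}

```text
time_s: 12.8
tool_pos: [0.4562, -0.0421, 0.1043]
ee_rot: [-3.097, 0.527, 0.001]
wrist_force: [-4.3, 0.9, 6.9]
opening: 0.0451
finger_force: 3.7
```

Emit:
send_rows:
  motion:
    - {"x":3,"y":0,"z":0,"ax":0,"ay":0,"az":0}
    - {"x":4,"y":0,"z":0,"ax":0,"ay":0,"az":0}
    - {"x":4,"y":0,"z":0,"ax":0,"ay":0,"az":0}
    - {"x":4,"y":0,"z":0,"ax":0,"ay":0,"az":0}
    - {"x":0,"y":0,"z":0,"ax":0,"ay":0,"az":0}

```text
time_s: 13.3
tool_pos: [0.4704, -0.0472, 0.1043]
ee_rot: [-3.097, 0.527, 0.001]
wrist_force: [-2.7, 0.1, 7.6]
opening: 0.0454
finger_force: 3.7
```

Emit:
send_rows:
  motion:
    - {"x":4,"y":0,"z":0,"ax":0,"ay":0,"az":0}
    - {"x":4,"y":0,"z":0,"ax":0,"ay":0,"az":0}
    - {"x":4,"y":0,"z":0,"ax":0,"ay":0,"az":0}
    - {"x":3,"y":0,"z":0,"ax":0,"ay":0,"az":0}
    - {"x":0,"y":0,"z":0,"ax":0,"ay":0,"az":0}

```text
time_s: 13.8
tool_pos: [0.4845, -0.0521, 0.1043]
ee_rot: [-3.097, 0.527, 0.001]
wrist_force: [-3.7, 0.9, 7.3]
opening: 0.0451
finger_force: 3.7
```

Travel so far is 42 mm, with the catch still pressed at about 7 N. I'll go on to the stop.

Emit:
send_rows:
  motion:
    - {"x":3,"y":0,"z":0,"ax":0,"ay":0,"az":0}
    - {"x":2,"y":0,"z":0,"ax":0,"ay":0,"az":0}
    - {"x":1,"y":0,"z":0,"ax":0,"ay":0,"az":0}
    - {"x":0,"y":0,"z":0,"ax":0,"ay":0,"az":0}

```text
time_s: 14.2
tool_pos: [0.4899, -0.054, 0.1043]
ee_rot: [-3.097, 0.527, 0.002]
wrist_force: [-4.9, 1.3, 7.5]
opening: 0.0453
finger_force: 4.0
```

Emit:
send_rows:
  motion:
    - {"x":1,"y":0,"z":0,"ax":0,"ay":0,"az":0}
    - {"x":1,"y":0,"z":0,"ax":0,"ay":0,"az":0}
    - {"x":0,"y":0,"z":0,"ax":0,"ay":0,"az":0}

```text
time_s: 14.5
tool_pos: [0.4916, -0.0546, 0.1043]
ee_rot: [-3.097, 0.527, 0.002]
wrist_force: [-6.4, 1.8, 8.7]
opening: 0.0451
finger_force: 5.5
```

Emit:
send_rows:
  motion:
    - {"x":1,"y":0,"z":0,"ax":0,"ay":0,"az":0}
    - {"x":1,"y":0,"z":0,"ax":0,"ay":0,"az":0}
    - {"x":0,"y":0,"z":0,"ax":0,"ay":0,"az":0}

```text
time_s: 14.8
tool_pos: [0.4917, -0.0547, 0.1043]
ee_rot: [-3.096, 0.527, 0.009]
wrist_force: [-26.7, 7.5, 20.1]
opening: 0.0451
finger_force: 15.5
```

The stop is reached (bolt about 44 mm, 27 N). I'll ease back 4 mm and then lift straight up.

Emit:
send_rows:
  motion:
    - {"x":0,"y":0,"z":0,"ax":0,"ay":0,"az":0}
    - {"x":-2,"y":0,"z":0,"ax":0,"ay":0,"az":0}
    - {"x":-2,"y":0,"z":0,"ax":0,"ay":0,"az":0}
    - {"x":0,"y":0,"z":-4,"ax":0,"ay":0,"az":0}
    - {"x":0,"y":0,"z":-8,"ax":0,"ay":0,"az":0}
    - {"x":0,"y":0,"z":-20,"ax":0,"ay":0,"az":0}
    - {"x":0,"y":0,"z":-30,"ax":0,"ay":0,"az":0}
    - {"x":0,"y":0,"z":-40,"ax":0,"ay":0,"az":0}
    - {"x":-20,"y":0,"z":-40,"ax":0,"ay":0,"az":0}
    - {"x":0,"y":0,"z":0,"ax":0,"ay":0,"az":0}

```text
time_s: 15.8
tool_pos: [0.4716, -0.0474, 0.2516]
ee_rot: [3.097, -0.526, 0.01]
wrist_force: [0.6, 0.0, -0.4]
opening: 0.0452
finger_force: 0.0
```

```bash
python3 - <<'E'
from h import *
im=imaging.snapshot('wrist')[:,:,::-1].copy()
for L,c in (([case(x,y,.144) for x,y in((-.152,.017),(-.152,.043),(-.052,.043),(-.052,.017))],(0,255,0)),([case(x+.044,y,.165) for x,y in((-.119,-.017),(-.119,-.043),(-.111,-.043),(-.111,-.017))],(0,255,255)),([lidpt(-.014,y,.004,0) for y in(.15,-.15)],(0,0,255))):
    cv2.polylines(im,[np.round(proj('wrist',L)).astype(int)],True,c,1)
cv2.imwrite('pics/w8.png',im); s=arm.read_state(); print(s['time_s'],s['wrist_force'],s['tool_pos'])
E
```

```text
15.85 [ 0.21422013 -0.48415211 -1.66249509] [ 0.47165269 -0.04748706  0.24883645]
```

View pics/w8.png

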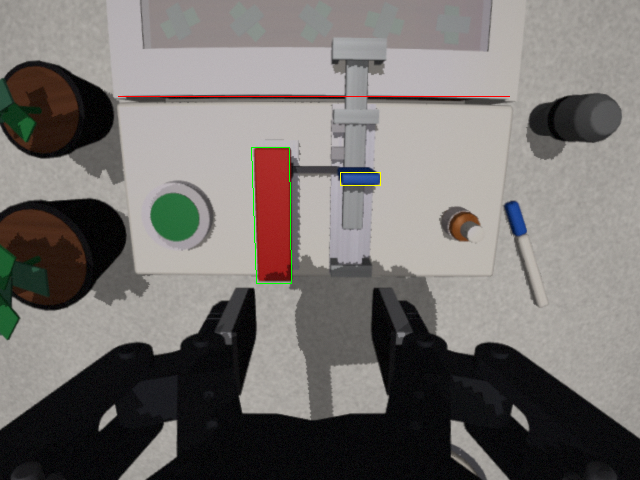

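The tab at (360,179) sits exactly on the home outline, the bar runs through the staple, and the catch fills its "up" outline. The lid is flat and the bystanders stand where they were, so I'll hand in.

```bash
python3 -c "
from plant import close_job
print(close_job())"
```

```text
the job is handed in; nothing more can be done
None
```

The seedling case is shut and bolted: lid flat, bolt home through the staple, catch back up, hand clear and bystanders undisturbed in the last picture. I handed it in at about 16 s, and no verdict was returned.

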